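# Index the dish on the drilling jig and close the drill-guide leaf

### The job

A four-petalled wooden dish is screwed to the round notched plate of the turner's drilling jig. Push on the edges of the dish to turn it until the notch in the plate's rim comes round to the jig's sprung tongue and the tongue springs fully home in it, and press the dish up against the tongue with about 14 N, never over 18, to feel that it is locked. Then gently swing the hinged drill-guide leaf down flat on the dish and leave everything else as it stands.

Things in the scene. Friction and masses are not known exactly. Their poses are not given: they have to be found in the camera images.
- jig: Drilling jig bolted to the bench: grey board 260 x 360 mm, 18 mm thick. Origin on the pivot axis of the round plate, at bench height. From there the sprung tongue lies towards +y, the leaf's hinge towards +x; the board spans x -115 to 145, y -165 to 195 mm. The tongue's guide block (32 mm wide, y 114 to 152) stands 39 mm above the bench, the hinge cheeks (x 111 to 135, y within 24) 72 mm.
- plate: Loose round plywood plate 200 mm across with the dish screwed on top, 0.45 to 0.85 kg; turns on a stub in the board with 0.5 mm play and stays where left. Origin on its axis at its underside, 18 mm above the bench; plate top 33 mm. Notch in its rim towards its own +y. Latched, its axes lie along the jig's; it starts 0.5 to 1.5 rad counter-clockwise (from above) of that, so the short way is clockwise.
- dish_top (a point): Middle of the dish's top, 57 mm above the bench. The dish: a round centre 110 mm across and four petals, 168 mm across, tops 56 mm above the bench, along the plate's +x, +y, -x and -y. Between them, at 45 degrees, four straight-sided cut-outs.
- cutout (a point): Middle of the floor of one of four like cut-outs between the petals: the one midway between the plate's -x and +y, 70 mm from the axis, floor 33 mm above the bench. Each is 40 mm wide with straight sides parallel to its radius, open upwards and outwards, from 55 to 84 mm from the axis. A shut gripper goes down into it and turns the dish by pushing on a side: 2 to 8 N; it stops dead once the tongue is in. Press here.
- notch (a point): Middle of the floor of the notch in the plate's rim (15 mm wide, 13 mm deep), 87 mm from the axis, 27 mm above the bench.
- tongue_tip (a point): Middle of the end face of the steel index tongue (12 mm wide, tapering to 9 mm in its last 2 mm; 10 mm tall), 27 mm above the bench. A spring presses it with 2 to 3 N towards the axis along the jig's -y. It rides 100 mm from the axis on the plain rim, 88.5 mm when fully home in the notch; then it locks the plate, with 1.5 mm of play either way at the rim.
- tongue (a joint): How far the tongue is pushed back, in m: 0 fully home in the notch, about 0.0115 riding on the plain rim.
- leaf_end (a point): Point on the upper (when closed) face of the drill-guide leaf, in the middle of its width, 10 mm from its free end. The leaf is a flat aluminium bar 100 mm long from its hinge axis, 26 mm wide and 8 mm thick, with a short steel drill bush under it; this point is 90 mm along it from the hinge axis and 4 mm above its middle plane. Closed, it is 69 mm above the bench, 31 mm from the plate's axis.
- leaf_hinge (a point): Middle of the leaf's hinge axis (along the jig's y), 121 mm from the plate's axis in the jig's +x direction, 65 mm above the bench.
- leaf (a joint): Angle of the leaf in rad: 0 flat on the dish (bush resting on its round centre), grows as it is raised; 0.85 to 1.2 at the start, leaning over the dish. The hinge is stiff: the leaf stays where it is left and takes about 1 N at its end to move. At 0 the dish stops it; a few newtons are enough.
- chuck_key: Steel T-shaped chuck key, 85 x 60 mm, lying on the board's -y strip. Leave alone.
- knob_blank: Small turned knob, 38 mm across, 50 mm tall, on the board's -y strip. Leave alone.
- oil_bottle: White bottle 64 mm across, 160 mm tall. Leave alone.
- wax_tin: Flat tin 90 mm across, 40 mm tall. Leave alone.
- candlestick: Dark turned candlestick 90 mm across at the foot, 110 mm tall, standing. Leave alone.
- sanding_block: Cork sanding block 100 x 60 x 33 mm. Leave alone.
- mallet: Wooden mallet, 290 mm long, lying down. Leave alone.
There are look-alikes about, which are no part of the job. Leave any green or purple look-alike of the plate alone.

How it is judged:
On the way, in this order (a step that is already met when the one before it is completed fails the run):
1. the dish is turned until the tongue has sprung home in the plate's notch and is pressed up against it (value of joint tongue below 0.003 m and horizontal distance between tongue_tip and notch below 0.005 m and contact force between tongue and plate above 5.5 N), for 0.04 s.
2. the leaf is swung down flat on the dish (value of joint leaf below 0.045 rad and value of joint tongue below 0.003 m and horizontal distance between tongue_tip and notch below 0.005 m), for 0.2 s.
At the end, for the whole second after the job is handed in: The tongue is home in the notch (within 3 mm of its full travel, its end within 5 mm of the middle of the notch's floor), the leaf lies flat on the dish (within 0.045 rad), the plate sits flat on the board (not raised by more than 2.5 mm) and is at rest (all of step 2 and angular speed of plate below 0.05 rad/s and angle between plate's own z axis and vertical below 0.03 rad and z of plate in the frame of jig below 0.0205 m); the robot touches nothing.
It fails at once if the robot pushes on the dish or its plate with more than 18 N (contact force between any of the fingers, the arm and plate above 18 N).
It fails at once if the robot pushes on the leaf with more than 18 N (contact force between any of the fingers, the arm and leaf above 18 N).
It fails at once if the plate is tipped or lifted out of its seat (angle between plate's own z axis and vertical above 0.12 rad or z of plate in the frame of jig above 0.026 m).
It fails at once if a bystander is moved by more than 20 mm (distance of any of chuck_key, knob_blank, oil_bottle, wax_tin, candlestick, sanding_block, mallet from where it was at the start of the episode above 0.02 m).
It also fails if it takes over 45 s, if anything falls off the work surface, if the arm or the gripper's body presses on something with over 40 N, if the wrist force passes 120 N, or if a joint passes its speed limit or range.

### The arm

A 6-joint arm with a two-finger parallel gripper is mounted at the origin on the work surface. World frame = base frame: x ahead of the robot, y to its left, z up, the work surface at z = 0. Lengths are in m, angles in rad, forces in N, time in s.
With the tool pointing down it reaches from about 0.35 to 0.775 m from the base axis. Payload 7.3 kg.
Tool frame: the origin (TCP) lies at the very end of the fingers, on their centre line; the grasp point (between the pads) lies 19 mm behind it (robot.hold_point_z is the distance from the TCP to the grasp point, in m); y points along the fingers, z is the direction in which the jaws open and shut, and the axes are right-handed (so a half turn about y gives the same grasp; the last joint's range is limited). The gripper opens to 92 mm and grips with 3 to 60 N. Pads are 19 mm wide; open, the fingers measure 130 mm over their backs; the gripper's body (75 mm by 190 mm) begins 47 mm behind the grasp point.
Start: joints at [0.958, 0.342, 1.524, -0, 1.275, -0.146], TCP at [0.236, 0.469, 0.227] pointing down, gripper open.
Joint ranges: [-2.53, 2.53], [-0.77, 2.02], [0.04, 2.7], [-1, 4.14], [0.28, 2.66], [-3.11, 3.11]. Speed limits (rad/s): [2.57, 2.57, 3.14, 3.14, 3.14, 3.14].

### API

Orientations are given as [roll, pitch, yaw] about the fixed x, y, z axes, in that order (R = Rz(yaw) Ry(pitch) Rx(roll)).
In Python, from cell import robot gives the robot as it stands.
- The arm moves only by the shell command python3 -m crank 'ROWS' [OPENING] [FORCE]. ROWS is a JSON object of lists of equal length, an entry for each row: "xyz": the shift along the tool's x, y, z in cm, a list of three; "roll": the turn about the tool's y in degrees. A call has 1 to 20 rows; each row shifts and turns the commanded pose from where the row before left it, along the tool's axes as they then stand; what a row does not reach is not made up. A row lasts 1/10 s, in which the tool goes at most 50 mm and 8.59 degrees, less where a joint would pass 70% of its speed; a pose out of reach is approached as far as the arm can. A call is refused whole if a number of a shift passes 5 or a number of a turn 8.59, either way. A call with a gripper value outside its range is refused whole. OPENING is the gripper command: -1 is fully open, 1 is shut, values between are in proportion, set as the call begins (- or left out, the last holds). The fingers move at their own pace and stop on an object; FORCE is the grip in N (left out, the last holds). Time passes only in rows, so rows that do not move let the fingers close. It gives the time, the measured TCP pose, the force and the opening at its end, in the units of the state.
- robot.observe(): the state, without advancing time (a new reading comes with each control period).
- robot.read_camera(name): name is "scene" or "top" or "wrist"; returns the picture (400x640x3 uint8, red, green, blue); there is no depth.
- robot.calibration(name): a dict with "intrinsics" (3x3 intrinsics, pixels), "pose" (4x4, takes a point from camera to world coordinates). Camera axes: x right, y down, z forward; pixel columns grow to the right and rows downward; lengths in m; the calibration is good to about 2 mm. A picture is of the moment at which its call begins: read the wrist's pose just before it. calibration takes no time and is no camera call; for the wrist camera it gives the pose at the moment of the call.
- robot.hand_in(): hands the job in, once; it reports no verdict.
The state is a dict: "time": time; "qpos": joint angles; "qvel": joint speeds; "joint_efforts": joint torques, N m; "tool_pos": TCP position; "tool_rot": TCP orientation; "contact_force": force on the tool from outside, world axes, zero at the start; "torque": the same for the moment, N m; "opening": finger opening in m.
Only numpy, scipy, OpenCV 4.12 (cv2) and the standard library are available. Lean on these libraries where they do the work, as an engineer would, in place of code of your own. Each camera call takes 0.05 s, during which the arm holds its last target.

## Working session

There is one attempt and no reset: what is moved stays moved. The work goes in short steps, Python scripts to look and compute and a shell command to move; the robot and the scene stay as the last step left them, time stands still between calls to the robot, and variables do not carry over. Pictures are saved under pics/ and viewed, and the job is handed in when it is done.

```bash
ls; mkdir -p pics
python3 - <<'E'
from cell import robot
import cv2,numpy as np
print(robot.observe())
for n in("scene","top","wrist"):
    c=robot.calibration(n);print(n,np.round(c["intrinsics"],1).tolist(),np.round(c["pose"],3).tolist())
    cv2.imwrite(f"pics/{n}0.png",robot.read_camera(n)[:,:,::-1])
E
```

```text
pics
{'time': 0.0, 'qpos': array([ 9.58011430e-01,  3.42732827e-01,  1.52502856e+00, -1.92415190e-05,
        1.27540739e+00, -1.46007815e-01]), 'qvel': array([-0.00090574, -0.00079692, -0.00021217,  0.00012521,  0.00084177,
        0.00232042]), 'joint_efforts': array([-4.98606787e-04, -4.31236053e+01, -2.44220442e+01,  7.19049876e-02,
        5.59838698e-02, -1.03943676e-04]), 'tool_pos': array([0.23600243, 0.4684983 , 0.2260357 ]), 'tool_rot': array([-1.57235836e+00,  2.11105894e-04, -4.66771631e-01]), 'contact_force': array([ 0.1898701 , -0.13820504,  1.51418875]), 'torque': array([-0.00433503,  0.00685758,  0.03835496]), 'opening': 0.09173443892680075}
scene [[382.4, 0.0, 324.6], [0.0, 382.4, 192.3], [0.0, 0.0, 1.0]] [[0.812, 0.365, -0.456, 0.956], [0.584, -0.51, 0.632, -0.736], [-0.002, -0.779, -0.627, 0.794], [0.0, 0.0, 0.0, 1.0]]
top [[364.5, 0.0, 312.9], [0.0, 364.5, 204.0], [0.0, 0.0, 1.0]] [[-0.009, -0.997, 0.07, 0.34], [-1.0, 0.009, -0.001, 0.008], [0.0, -0.07, -0.998, 1.474], [0.0, 0.0, 0.0, 1.0]]
wrist [[289.7, 0.0, 321.3], [0.0, 289.7, 202.7], [0.0, 0.0, 1.0]] [[0.449, 0.855, 0.258, 0.166], [0.893, -0.43, -0.129, 0.504], [0.0, 0.288, -0.958, 0.384], [0.0, 0.0, 0.0, 1.0]]
```

View pics/scene0.png

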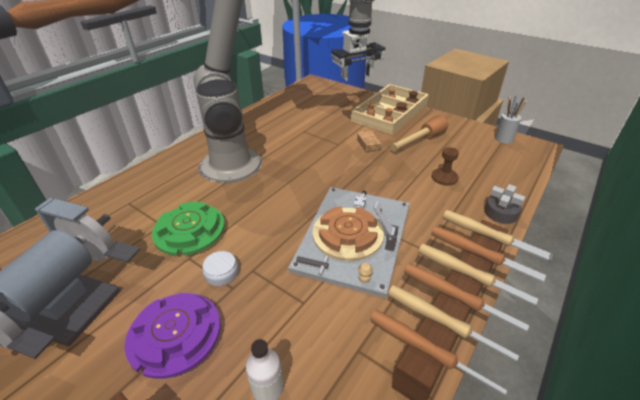

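View pics/top0.png

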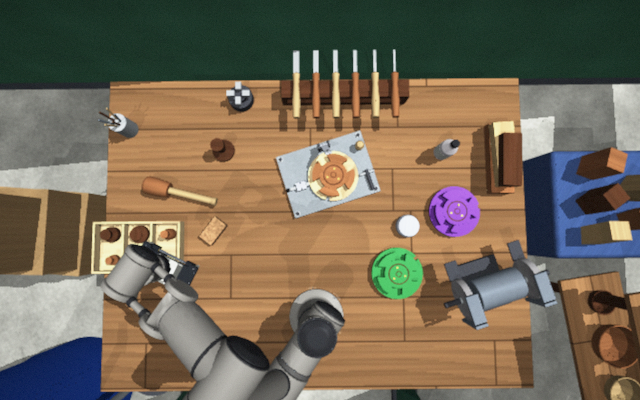

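View pics/wrist0.png

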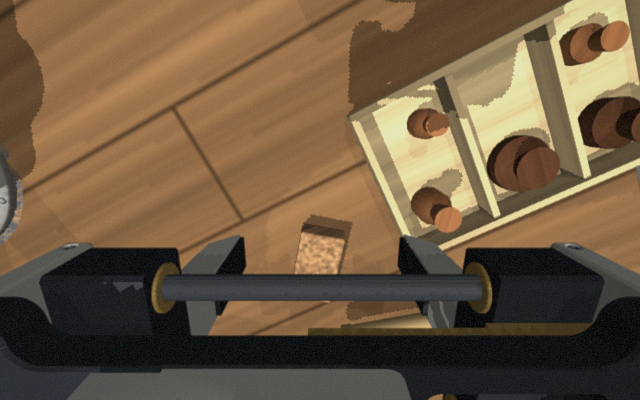

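Candidates in the top view are the wooden dish on the grey board (332,175), a green look-alike (398,272) and a purple one (455,211). The description picks the wooden one, so I'll check it in a close crop.

Run:
```python
import cv2
a=cv2.imread('pics/top0.png')[125:225,265:390];cv2.imwrite('pics/topc.png',cv2.resize(a,None,fx=6,fy=6,interpolation=cv2.INTER_CUBIC))
a=cv2.imread('pics/scene0.png')[180:300,285:420];cv2.imwrite('pics/scc.png',cv2.resize(a,None,fx=5,fy=5,interpolation=cv2.INTER_CUBIC))
```

```text
(no output)
```

View pics/topc.png

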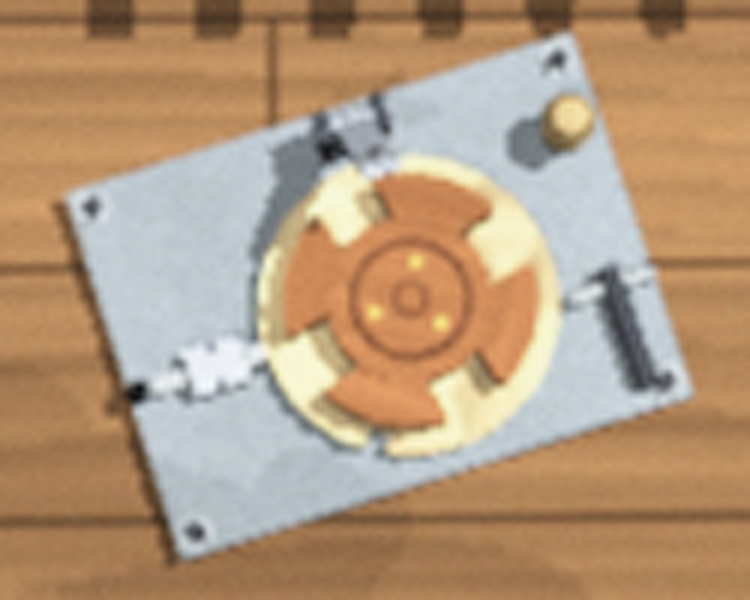

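View pics/scc.png

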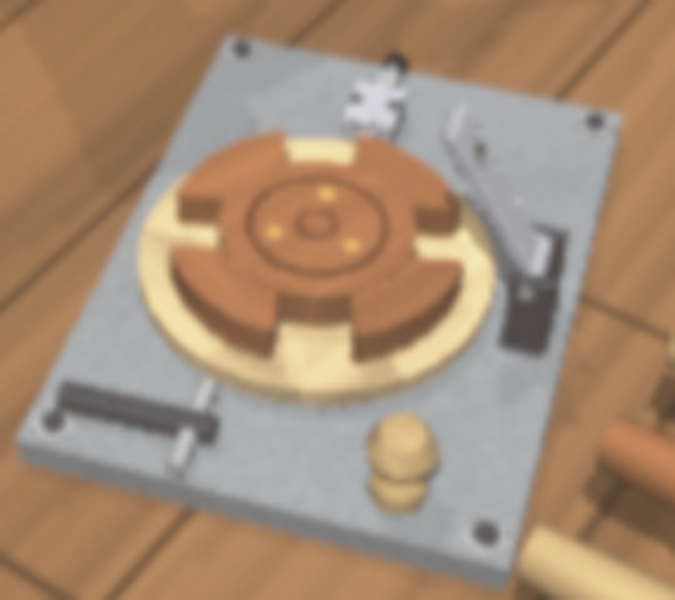

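The crops show the wooden dish with its notch at lower left (top-crop 375,445), the tongue block to the left (210,365), the leaf hinge at top (350,130), and the T-key and knob on the right strip. Next I'll measure it.

```bash
cat > h.py <<'E'
from cell import robot
import numpy as np
def ray(n,uv,cal=None):
    c=cal or robot.calibration(n);K=np.array(c["intrinsics"]);P=np.array(c["pose"])
    d=P[:3,:3]@np.linalg.solve(K,[uv[0],uv[1],1.]);return P[:3,3],d/np.linalg.norm(d)
def onz(n,uv,z,cal=None):
    o,d=ray(n,uv,cal);return o+d*(z-o[2])/d[2]
def tri(rs):
    A=sum(np.eye(3)-np.outer(d,d) for o,d in rs);b=sum((np.eye(3)-np.outer(d,d))@o for o,d in rs);return np.linalg.solve(A,b)
def proj(n,p,cal=None):
    c=cal or robot.calibration(n);P=np.linalg.inv(np.array(c["pose"]));q=np.array(c["intrinsics"])@(P[:3,:3]@p+P[:3,3]);return q[:2]/q[2]
E
python3 - <<'E'
from h import *
t=lambda u,v:(265+(u+.5)/6-.5,125+(v+.5)/6-.5); s=lambda u,v:(285+(u+.5)/5-.5,180+(v+.5)/5-.5)
c=tri([ray("top",t(409,297)),ray("scene",s(317,224))]);print("dish top",c,onz("top",t(409,297),.057),onz("scene",s(317,224),.057))
T=[onz("top",t(*p),.018)[:2] for p in[(68,195),(572,35),(692,395),(178,560)]]
S=[onz("scene",s(*p),.018)[:2] for p in[(225,37),(622,115),(510,585),(20,440)]]
print(np.round(T,4));print(np.round(S,4))
# jig corners order top: TL=(145,195) TR=(145,-165) BR=(-115,-165) BL=(-115,195)
def fit(J,W):
    J=np.array(J)/1000;W=np.array(W);Jc=J-J.mean(0);Wc=W-W.mean(0)
    a=np.arctan2((Jc[:,0]*Wc[:,1]-Jc[:,1]*Wc[:,0]).sum(),(Jc*Wc).sum());R=np.array([[np.cos(a),-np.sin(a)],[np.sin(a),np.cos(a)]])
    o=W.mean(0)-R@J.mean(0);print("yaw",a,"origin",o,"res",np.round(W-(J@R.T+o),4).tolist());return a,o
J=[(145,195),(145,-165),(-115,-165),(-115,195)]
fit(J,T)
fit([J[3],J[0],J[1],J[2]],S)
n=onz("top",t(375,445),.033)[:2];d=n-c[:2];print("notch",n,np.linalg.norm(d),np.degrees(np.arctan2(d[1],d[0]))-90)
E
```

```text
dish top [ 0.55682721 -0.07159848  0.058043  ] [ 0.55702473 -0.07163042  0.057     ] [ 0.55622631 -0.07068818  0.057     ]
[[ 0.6344  0.155 ]
 [ 0.7409 -0.1865]
 [ 0.4951 -0.2624]
 [ 0.3878  0.0823]]
[[ 0.3888  0.0786]
 [ 0.6365  0.1584]
 [ 0.7483 -0.1928]
 [ 0.498  -0.2617]]
yaw 0.29904008318086617 origin [ 0.55464085 -0.07167137] res [[-0.0014, -0.0024], [-0.0009, 0.0001], [0.0018, 0.0008], [0.0005, 0.0015]]
yaw 0.30280834946593044 origin [ 0.55805388 -0.07315854] res [[-0.0013, -0.0001], [-0.0018, 0.0022], [0.0026, -0.0054], [0.0005, 0.0032]]
notch [ 0.46220735 -0.04921893] 0.09723045621904715 76.69291239616837
```

```bash
python3 -m crank '{"xyz":[[3,0,-2.5],[3,0,-2.5],[3,0,-2.5],[3,0,-2.5],[3,0,-2.5],[3,0,-2.5],[3,0,-2.5],[3,0,-2.5],[3,0,-2.5],[3,0,-2.5],[3,0,-2.5],[3,0,-2.5],[3,0,-2.5],[3,0,-2.5],[3,0,-2.5],[3.9,0,-2.9]],"roll":[0,0,0,0,0,0,0,0,0,0,0,0,0,0,0,0]}' 1 20
python3 -m crank '{"xyz":[[0,0,0],[0,0,0],[0,0,0],[0,0,0],[0,0,0],[0,0,0]],"roll":[8,8,8,7.6,0,0]}'
python3 - <<'E'
from h import *
import cv2
o=robot.observe();print(o["qpos"],o["tool_pos"],o["tool_rot"],o["contact_force"],o["opening"])
c=robot.calibration("wrist");np.savez("w1.npz",K=c["intrinsics"],P=c["pose"])
cv2.imwrite("pics/w1.png",robot.read_camera("wrist")[:,:,::-1])
E
```

```text
time: 1.75
tool_pos: [0.4911, -0.113, 0.2266]
tool_rot: [-1.57, 0.001, -0.466]
contact_force: [0.7, 0.7, 1.4]
opening: 0.0007
time: 2.35
tool_pos: [0.491, -0.1119, 0.2266]
tool_rot: [-1.571, 0.0, -1.015]
contact_force: [-0.0, 0.8, -0.2]
opening: 0.0006
[-3.76461206e-01  3.03279246e-01  1.58119634e+00  1.25508236e-04
  1.25749860e+00 -9.32612105e-01] [ 0.49102708 -0.11191655  0.22655664] [-1.57092773e+00  3.77560781e-04 -1.01468416e+00] [-0.02363256  0.83083125 -0.2027888 ] 0.0006284361620051565
```

View pics/w1.png

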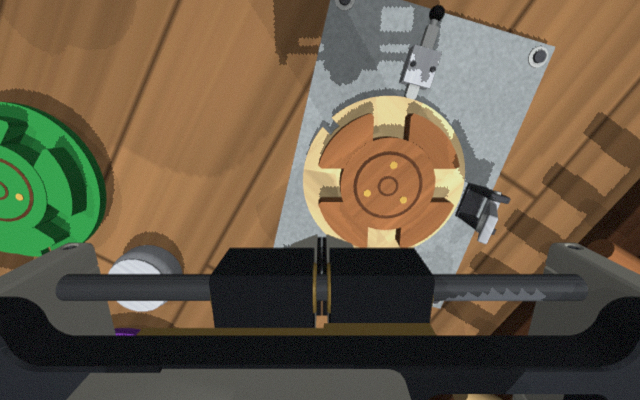

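Run:
```python
from h import *
import cv2
z=np.load("w1.npz");cal={"intrinsics":z["K"],"pose":z["P"]}
print(onz("wrist",(388.5,185.5),.057,cal))
t=lambda u,v:(265+(u+.5)/6-.5,125+(v+.5)/6-.5); s=lambda u,v:(285+(u+.5)/5-.5,180+(v+.5)/5-.5)
print(tri([ray("top",t(409,297)),ray("scene",s(317,224)),ray("wrist",(388.5,185.5),cal)]),tri([ray("top",t(409,297)),ray("wrist",(388.5,185.5),cal)]))
im=cv2.imread("pics/w1.png");im=cv2.resize(im[0:320,230:550],None,fx=1.8,fy=1.8,interpolation=cv2.INTER_CUBIC)
def dot(p,col,cam=cal):
    q=(proj("wrist",p,cal)-[230,0]+.5)*1.8;cv2.circle(im,tuple(int(v) for v in q),3,col,-1)
C=np.array([.5565,-.0718]);
def P(r,deg,h):a=np.radians(deg);return np.array([C[0]+r*np.cos(a),C[1]+r*np.sin(a),h])
th=76.7
for k in range(4): dot(P(.070,th+135+90*k,.033),(255,0,0)); dot(P(.084,th+90*k,.056),(0,255,0))
for r,a,h in[(.087,th+90,.027),(.0,0,.057)]:dot(P(r,a,h),(255,0,255))
y=17.2
dot(P(.1,y+90,.027),(0,255,255));dot(P(.121,y,.065),(0,255,255))
for a in(.85,1.,1.2):
    dot(P(.121-.09*np.cos(a)+.004*np.sin(a),y,.065+.09*np.sin(a)+.004*np.cos(a)),(0,0,255))
cv2.imwrite("pics/w1o.png",im)
```

```text
[ 0.557163   -0.06955234  0.057     ]
[ 0.55679969 -0.07071111  0.05741549] [ 0.55716559 -0.07061017  0.05671745]
```

View pics/w1o.png

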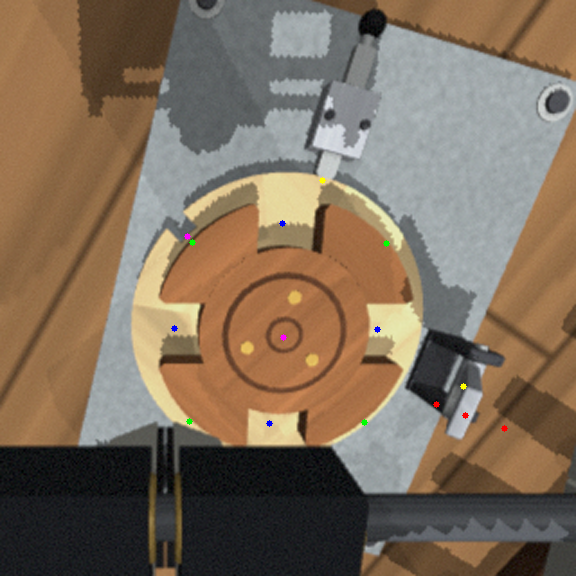

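The overlay agrees: dish centre ≈ (0.557, −0.071), height 0.0574. The cutout dot (174,328) and notch dot (187,237) sit on their features. The TCP stands over the cutout, so I'll descend.

```bash
python3 -m crank '{"xyz":[[0,4,0.05],[0,4,0.05],[0,4,0.05],[0,3,0],[0,1.5,0],[0,1.2,0],[0,0.9,0],[0,0,0],[0,0,0],[0,0,0]],"roll":[0,0,0,0,0,0,0,0,0,0]}'
python3 - <<'E'
from h import *
import cv2
o=robot.observe();print(o["tool_pos"],o["tool_rot"],o["contact_force"])
d=o["tool_pos"][:2]-[.5568,-.0708];print(np.hypot(*d),np.degrees(np.arctan2(d[1],d[0]))%360)
a=robot.read_camera("scene")[:,:,::-1][170:300,280:420];cv2.imwrite("pics/s2.png",cv2.resize(a,None,fx=4.5,fy=4.5,interpolation=cv2.INTER_CUBIC))
for i in range(4): print(robot.observe()["contact_force"]); robot.read_camera("wrist")
E
```

```text
time: 3.4
tool_pos: [0.493, -0.1114, 0.0416]
tool_rot: [-1.57, -0.001, -1.018]
contact_force: [-0.6, 0.0, 0.3]
opening: 0.0006
[ 0.49303327 -0.11140521  0.04157942] [-1.56962993e+00 -1.40555651e-03 -1.01805137e+00] [-0.6179313   0.03032682  0.29381053]
0.07559748348733274 212.4880591095918
[0.68350944 0.37386638 0.16008736]
[0.3229111  0.23091274 0.51676386]
[-0.42638153  0.89735835  0.20506818]
[-0.66191732  0.2660554  -0.5283945 ]
```

View pics/s2.png

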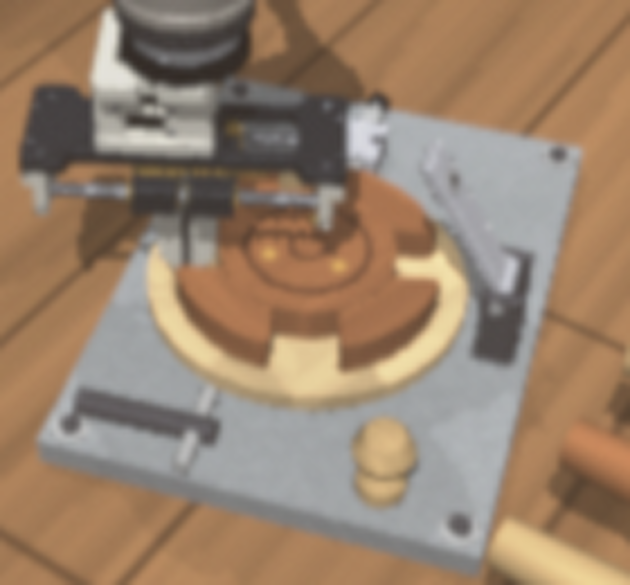

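```bash
python3 -m crank '{"xyz":[[-0.2,0,0],[-0.2,0,0],[-0.2,0,0],[-0.1,0,0],[-0.1,0,0],[-0.1,0,0],[-0.1,0,0]],"roll":[0,0,0,0,0,0,0]}'
python3 -m crank '{"xyz":[[-0.13,0,0.02],[-0.13,0,0.02],[-0.26,0,0.043],[-0.26,0,0.043],[-0.26,0,0.043],[-0.26,0,0.043]],"roll":[1,1,2,2,2,2]}'
```

```text
time: 4.35
tool_pos: [0.4874, -0.1029, 0.0408]
tool_rot: [-1.571, -0.001, -1.018]
contact_force: [1.0, -3.0, -0.5]
opening: 0.0006
time: 4.95
tool_pos: [0.4829, -0.0905, 0.0408]
tool_rot: [-1.571, -0.0, -1.195]
contact_force: [-2.1, -5.4, 0.2]
opening: 0.0005
```

```bash
python3 -m crank '{"xyz":[[-0.395,0,0.065],[-0.395,0,0.065],[-0.395,0,0.065],[-0.395,0,0.065],[-0.395,0,0.065],[-0.395,0,0.065],[-0.395,0,0.065],[-0.395,0,0.065],[-0.395,0,0.065],[-0.395,0,0.065],[-0.395,0,0.065]],"roll":[3,3,3,3,3,3,3,3,3,3,3]}'
python3 - <<'E'
from h import *
import cv2
o=robot.observe();print(o["tool_pos"],o["tool_rot"],o["contact_force"])
d=o["tool_pos"][:2]-[.5568,-.0708];print(np.hypot(*d),np.degrees(np.arctan2(d[1],d[0]))%360)
c=robot.calibration("wrist");np.savez("w2.npz",K=c["intrinsics"],P=c["pose"])
cv2.imwrite("pics/w3.png",robot.read_camera("wrist")[:,:,::-1])
E
```

```text
time: 6.05
tool_pos: [0.4844, -0.0468, 0.0407]
tool_rot: [-1.572, -0.0, -1.772]
contact_force: [-2.1, -4.4, 0.9]
opening: 0.0003
[ 0.48437951 -0.04680861  0.04065154] [-1.57217955e+00 -3.93111481e-04 -1.77178426e+00] [-2.10492754 -4.35541102  0.94630613]
0.07629098816866615 161.67104835764937
```

View pics/w3.png

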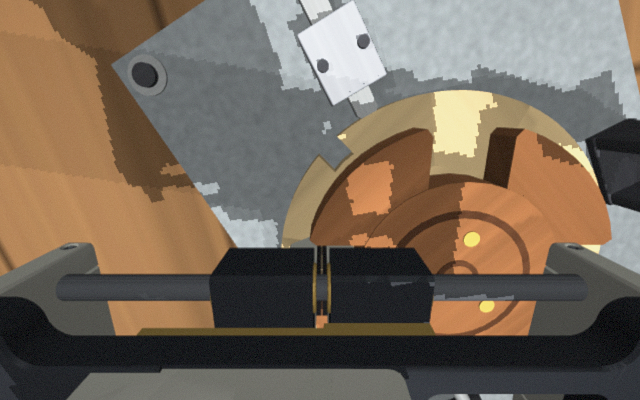

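Wrist view: the notch (333,148) is nearing the tongue (365,100). I'll measure the angle left.

Run:
```python
from h import *
z=np.load("w2.npz");cal={"intrinsics":z["K"],"pose":z["P"]}
C=np.array([.5568,-.0708])
for n,p,h in[("notch mouth a",(320,156),.033),("mouth b",(344,137),.033),("floor",(334,166),.033),("tongue",(365,103),.032)]:
    d=onz("w",p,h,cal)[:2]-C;print(n,np.hypot(*d),np.degrees(np.arctan2(d[1],d[0])))
```

```text
notch mouth a 0.10100636058739594 127.99712583242625
mouth b 0.09909892180319266 118.25931319564955
floor 0.0911769265659948 127.44789164100183
tongue 0.10774538468935965 107.52966872923113
```

```bash
python3 -m crank '{"xyz":[[-0.263,0,0.042],[-0.263,0,0.042],[-0.263,0,0.042],[-0.263,0,0.042],[-0.13,0,0.02],[-0.13,0,0.02],[-0.13,0,0.02],[-0.13,0,0.02]],"roll":[2,2,2,2,1,1,1,1]}'
python3 - <<'E'
from h import *
import cv2
o=robot.observe();print(o["tool_pos"],o["contact_force"])
c=robot.calibration("wrist");np.savez("w4.npz",K=c["intrinsics"],P=c["pose"])
im=robot.read_camera("wrist")[:,:,::-1][0:240,240:560];cv2.imwrite("pics/w4.png",cv2.resize(im,None,fx=2.4,fy=2.4,interpolation=cv2.INTER_CUBIC))
E
```

```text
time: 6.9
tool_pos: [0.4916, -0.0324, 0.0406]
tool_rot: [-1.572, -0.0, -1.979]
contact_force: [-3.8, -2.9, 1.7]
opening: 0.0006
[ 0.49159075 -0.03236154  0.04062797] [-3.8000977  -2.9338212   1.72506069]
```

View pics/w4.png

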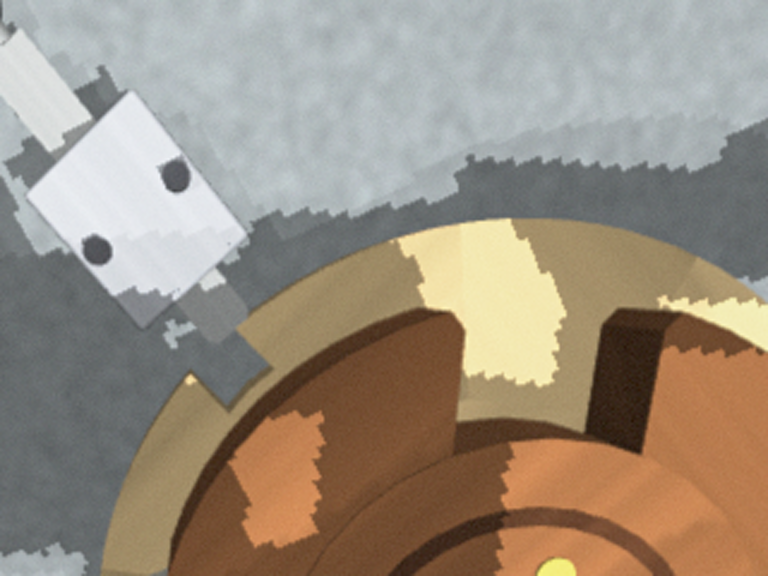

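The tongue tip (225,325) overlaps most of the notch mouth (190–240, 375–325), with a few degrees left. From here I go slowly.

```bash
python3 -m crank '{"xyz":[[-0.065,0,0.01],[-0.065,0,0.01],[-0.065,0,0.01],[-0.065,0,0.01],[-0.065,0,0.01]],"roll":[0.5,0.5,0.5,0.5,0.5]}'
python3 - <<'E'
from h import *
import cv2
o=robot.observe();print(o["tool_pos"],o["contact_force"])
c=robot.calibration("wrist");np.savez("w5.npz",K=c["intrinsics"],P=c["pose"])
im=robot.read_camera("wrist")[:,:,::-1][0:240,240:560];cv2.imwrite("pics/w5.png",cv2.resize(im,None,fx=2.4,fy=2.4,interpolation=cv2.INTER_CUBIC))
E
```

```text
time: 7.45
tool_pos: [0.4943, -0.0294, 0.0408]
tool_rot: [-1.57, 0.001, -2.023]
contact_force: [-0.8, -0.5, 0.1]
opening: 0.0004
[ 0.49429491 -0.02941107  0.04080182] [-0.80768757 -0.46141383  0.0581843 ]
```

View pics/w5.png

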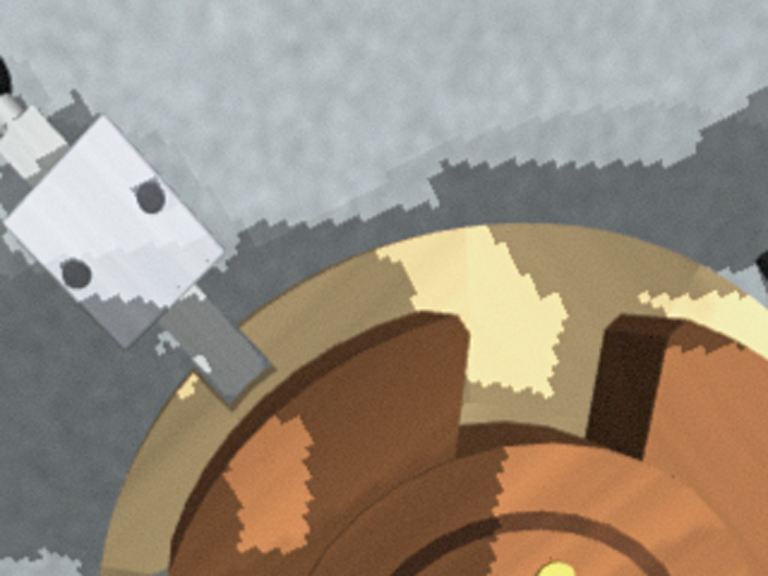

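The tongue has sprung into the notch (tip at 235,400) and the force has dropped. I'll press gently in small steps.

```bash
python3 -m crank '{"xyz":[[-0.04,0,0],[-0.04,0,0],[-0.04,0,0]],"roll":[0.3,0.3,0]}'
python3 -m crank '{"xyz":[[-0.03,0,0]],"roll":[0]}'
python3 -m crank '{"xyz":[[-0.03,0,0]],"roll":[0]}'
```

```text
time: 7.8
tool_pos: [0.4945, -0.0286, 0.0408]
tool_rot: [-1.57, 0.0, -2.033]
contact_force: [-0.6, -1.9, -0.6]
opening: 0.0002
time: 7.9
tool_pos: [0.4946, -0.0284, 0.0408]
tool_rot: [-1.57, 0.0, -2.032]
contact_force: [-0.5, -1.6, 0.1]
opening: 0.0005
time: 8.0
tool_pos: [0.4947, -0.0281, 0.0408]
tool_rot: [-1.57, 0.0, -2.032]
contact_force: [-0.1, -2.5, -0.7]
opening: 0.0007
```

```bash
python3 -m crank '{"xyz":[[-0.04,0,0]],"roll":[0]}'
python3 -m crank '{"xyz":[[-0.04,0,0]],"roll":[0]}'
python3 -m crank '{"xyz":[[-0.03,0,0]],"roll":[0]}'
```

```text
time: 8.1
tool_pos: [0.4948, -0.0278, 0.0407]
tool_rot: [-1.57, 0.0, -2.032]
contact_force: [0.2, -3.1, -0.3]
opening: 0.0006
time: 8.2
tool_pos: [0.495, -0.0275, 0.0408]
tool_rot: [-1.57, 0.0, -2.032]
contact_force: [0.1, -3.4, 0.1]
opening: 0.0003
time: 8.3
tool_pos: [0.495, -0.0274, 0.0407]
tool_rot: [-1.571, -0.0, -2.032]
contact_force: [-1.5, -5.3, -1.8]
opening: 0.0004
```

```bash
python3 -m crank '{"xyz":[[-0.03,0,0]],"roll":[0]}'
python3 -m crank '{"xyz":[[-0.03,0,0]],"roll":[0]}'
python3 -m crank '{"xyz":[[-0.02,0,0]],"roll":[0]}'
```

```text
time: 8.4
tool_pos: [0.495, -0.0273, 0.0407]
tool_rot: [-1.571, -0.001, -2.032]
contact_force: [-1.8, -5.8, -0.3]
opening: 0.0005
time: 8.5
tool_pos: [0.495, -0.0272, 0.0407]
tool_rot: [-1.571, -0.001, -2.032]
contact_force: [-1.1, -7.2, -0.3]
opening: 0.0005
time: 8.6
tool_pos: [0.495, -0.0272, 0.0407]
tool_rot: [-1.571, -0.001, -2.032]
contact_force: [-2.9, -8.0, 0.5]
opening: 0.0004
```

```bash
python3 -m crank '{"xyz":[[-0.04,0,0]],"roll":[0]}'
python3 -m crank '{"xyz":[[-0.04,0,0]],"roll":[0]}'
python3 -m crank '{"xyz":[[-0.03,0,0]],"roll":[0]}'
```

```text
time: 8.7
tool_pos: [0.495, -0.027, 0.0407]
tool_rot: [-1.571, -0.002, -2.032]
contact_force: [-3.7, -10.2, 1.4]
opening: 0.0008
time: 8.8
tool_pos: [0.4951, -0.0269, 0.0407]
tool_rot: [-1.571, -0.002, -2.032]
contact_force: [-4.8, -11.5, 1.5]
opening: 0.0008
time: 8.9
tool_pos: [0.4951, -0.0269, 0.0408]
tool_rot: [-1.571, -0.002, -2.032]
contact_force: [-4.1, -12.1, 2.7]
opening: 0.0005
```

```bash
python3 -m crank '{"xyz":[[-0.025,0,0]],"roll":[0]}'
python3 -m crank '{"xyz":[[0,0,0],[0,0,0]],"roll":[0,0]}'
python3 - <<'E'
from h import *
import cv2
o=robot.observe();print(o["tool_pos"],o["contact_force"],np.linalg.norm(o["contact_force"]),o["qpos"])
c=robot.calibration("wrist");np.savez("w6.npz",K=c["intrinsics"],P=c["pose"])
im=robot.read_camera("wrist")[:,:,::-1][0:240,240:560];cv2.imwrite("pics/w6.png",cv2.resize(im,None,fx=2.4,fy=2.4,interpolation=cv2.INTER_CUBIC))
E
```

```text
time: 9.0
tool_pos: [0.4951, -0.0269, 0.0408]
tool_rot: [-1.571, -0.003, -2.032]
contact_force: [-5.1, -14.0, 3.3]
opening: 0.0003
time: 9.2
tool_pos: [0.4951, -0.0269, 0.0408]
tool_rot: [-1.571, -0.003, -2.032]
contact_force: [-5.3, -12.4, 2.2]
opening: 0.0005
[ 0.49511161 -0.02686211  0.04076377] [ -5.33621265 -12.43639986   2.23253265] 13.715808726512847 [-0.20730806  0.52786603  1.82856735 -0.00346422  0.78640156  0.25647624]
```

View pics/w6.png

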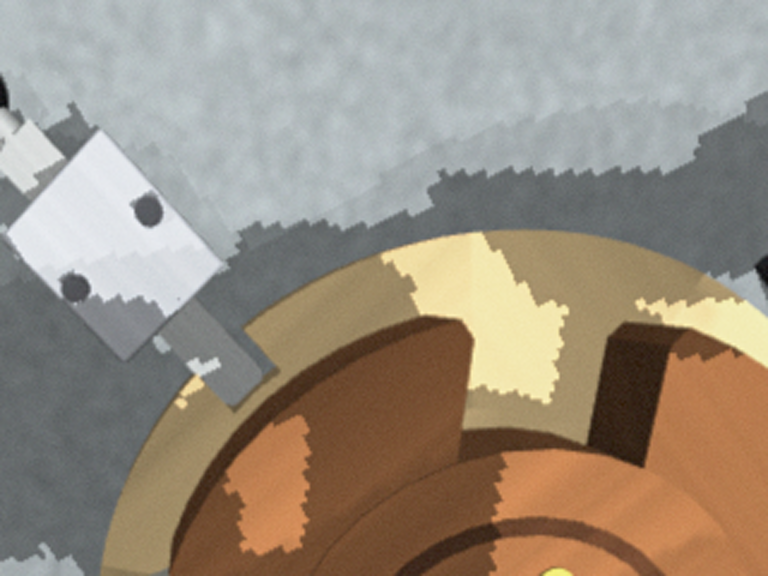

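Locked: tongue seated, and the press read about 13.7–14.5 N. I'll release, raise and look at the leaf.

```bash
python3 -m crank '{"xyz":[[0.2,0,0],[0.3,0,0],[0.5,0,0],[0,-1,0],[0,-3,0],[0,-4,0],[0,-4,0],[0,-5,0],[0,-2,0],[0,0,0],[0,0,0]],"roll":[0,0,0,0,0,0,0,0,0,0,0]}'
python3 - <<'E'
from h import *
import cv2
o=robot.observe();print(o["tool_pos"],o["contact_force"])
c=robot.calibration("wrist");np.savez("w7.npz",K=c["intrinsics"],P=c["pose"])
cv2.imwrite("pics/w7.png",robot.read_camera("wrist")[:,:,::-1])
a=robot.read_camera("scene")[:,:,::-1][170:300,280:420];cv2.imwrite("pics/s7.png",cv2.resize(a,None,fx=4.5,fy=4.5,interpolation=cv2.INTER_CUBIC))
E
```

```text
time: 10.35
tool_pos: [0.4912, -0.0339, 0.2309]
tool_rot: [-1.57, 0.0, -2.032]
contact_force: [0.1, 0.5, -0.8]
opening: 0.0008
[ 0.49118579 -0.03388739  0.23089654] [ 0.08086082  0.52587603 -0.75348647]
```

View pics/w7.png

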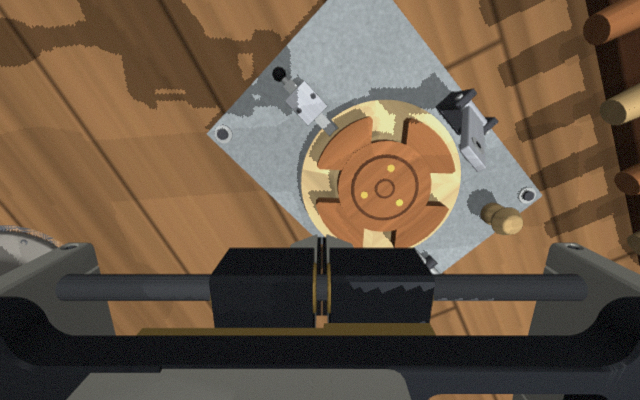

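View pics/s7.png

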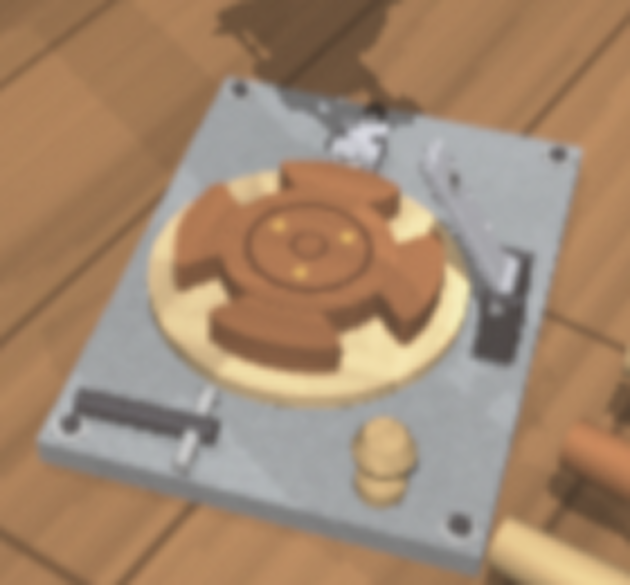

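The dish is latched and the leaf is still up (scene crop 432,150 at its end; wrist about 478,160). I'll zoom in to measure its end.

Run:
```python
import cv2
a=cv2.imread('pics/w7.png')[70:190,420:540];cv2.imwrite('pics/w7c.png',cv2.resize(a,None,fx=5,fy=5,interpolation=cv2.INTER_CUBIC))
```

```text
(no output)
```

View pics/w7c.png

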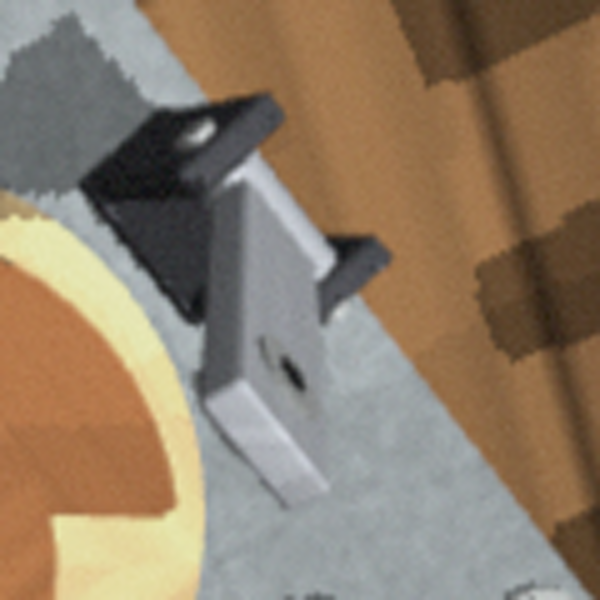

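Run:
```python
from h import *
z=np.load("w7.npz");cal={"intrinsics":z["K"],"pose":z["P"]}
C=np.array([.5568,-.0708]);y=.30;ex=np.array([np.cos(y),np.sin(y)]);ey=np.array([-np.sin(y),np.cos(y)])
def E(a,L=.1,off=0): return C+ex*(.121-L*np.cos(a)+.004*np.sin(a)), .065+L*np.sin(a)+.004*np.cos(a)
uv=(420+(286.5)/5-.5,70+(434.5)/5-.5)
s=(280+434/4.5-.5,170+143/4.5-.5)
for nm,(o,d) in(("w",ray("w",uv,cal)),("s",ray("scene",s))):
    t=-((o[:2]-C)@ey)/(d[:2]@ey);p=o+t*d;print(nm,"jig x,z",(p[:2]-C)@ex,p[2])
    x=(p[:2]-C)@ex;print(" ang",np.arctan2(p[2]-.065,.121-x),np.hypot(p[2]-.065,.121-x))
print("tri",tri([ray("w",uv,cal),ray("scene",s)]))
for a in(.85,.95,1.05,1.15):
    q,h=E(a);p=np.append(q,h);print(a,p,proj("w",p,cal),uv,proj("scene",p),s)
```

```text
w jig x,z 0.07298775898811855 0.14902486950789334
 ang 1.0516678881968835 0.09677475901701588
s jig x,z 0.07013536827538781 0.16024535444195942
 ang 1.0802906012849847 0.10797633214392358
tri [ 0.62260972 -0.04652248  0.15728146]
0.85 [ 0.61221602 -0.05365782  0.14276797] [458.52400507 167.54433973] (476.8, 156.4) [370.82091691 205.4590341 ] (375.94444444444446, 201.27777777777777)
0.95 [ 0.61993375 -0.05127044  0.14866828] [469.69445673 162.09051677] (476.8, 156.4) [374.04127991 204.37698993] (375.94444444444446, 201.27777777777777)
1.05 [ 0.62817566 -0.04872092  0.15373261] [481.57174975 155.69303749] (476.8, 156.4) [377.48087077 203.57317375] (375.94444444444446, 201.27777777777777)
1.15 [ 0.63685941 -0.04603472  0.15791034] [493.97971647 148.39862474] (476.8, 156.4) [381.10425724 203.06121509] (375.94444444444446, 201.27777777777777)
```

```bash
python3 -m crank '{"xyz":[[0,0,0],[0,0,0],[0,0,0],[0,0,0],[0,0,0],[0,0,0],[-3,0,1.3],[-3,0,1.3],[-3,0,1.3],[-2.5,0,1.1],[-1,0,0.4],[0,0,0],[0,0,0]],"roll":[7.7,7.7,7.7,7.7,7.7,7.7,0,0,0,0,0,0,0]}'
python3 -m crank '{"xyz":[[0,2,0],[0,2,0],[0,1.5,0],[0,0.8,0],[0,0,0],[0,0,0]],"roll":[0,0,0,0,0,0]}'
python3 - <<'E'
from h import *
import cv2
o=robot.observe();print(o["qpos"],o["contact_force"])
C=np.array([.5568,-.0708]);y=.30;ex=np.array([np.cos(y),np.sin(y)]);ey=np.array([-np.sin(y),np.cos(y)])
d=o["tool_pos"][:2]-C;print(d@ex,d@ey,o["tool_pos"][2])
cv2.imwrite("pics/w8.png",robot.read_camera("wrist")[:,:,::-1])
a=robot.read_camera("scene")[:,:,::-1][150:300,270:430];cv2.imwrite("pics/s8.png",cv2.resize(a,None,fx=4,fy=4,interpolation=cv2.INTER_CUBIC))
E
```

```text
time: 11.75
tool_pos: [0.626, -0.0482, 0.2291]
tool_rot: [-1.572, -0.003, -2.839]
contact_force: [0.5, 0.4, 0.9]
opening: 0.0004
time: 12.35
tool_pos: [0.627, -0.0484, 0.1685]
tool_rot: [-1.57, 0.001, -2.839]
contact_force: [0.0, 0.1, -0.8]
opening: 0.0006
[-1.98915809e-01  5.78173592e-01  1.30315661e+00  6.24097090e-05
  1.25935776e+00  1.06897022e+00] [ 0.01272006  0.10000574 -0.75959595]
0.07363087208701655 0.0006434363539531602 0.16847330828206017
```

View pics/w8.png

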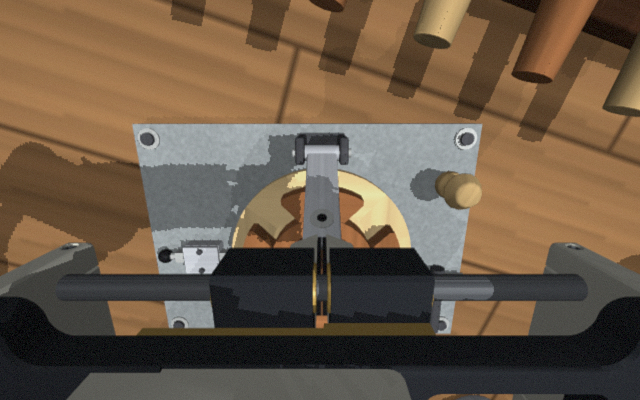

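View pics/s8.png

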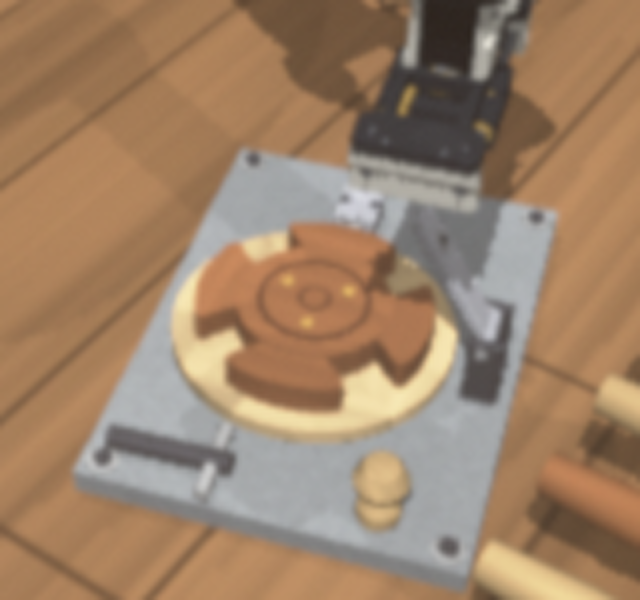

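The wrist view shows the fingers (322,240) centred on the leaf's width, above its end. I'll lower into contact.

```bash
python3 -m crank '{"xyz":[[0,0.6,0],[0,0.5,0],[0,0.4,0],[0.1,0.2,0],[0.2,0.15,0],[0.2,0.15,0]],"roll":[0,0,0,0,0,0]}'
python3 -m crank '{"xyz":[[0.3,0.2,0],[0.3,0.2,0],[0.3,0.25,0],[0.3,0.25,0]],"roll":[0,0,0,0]}'
```

```text
time: 13.05
tool_pos: [0.6217, -0.05, 0.1486]
tool_rot: [-1.571, -0.0, -2.839]
contact_force: [-4.8, -1.0, 8.1]
opening: 0.0007
time: 13.45
tool_pos: [0.6098, -0.0537, 0.1392]
tool_rot: [-1.571, -0.001, -2.839]
contact_force: [-3.4, -0.7, 6.0]
opening: 0.0002
```

Force lies along the leaf's length, so I'm pressing too steeply; I'll lead more inward.

```bash
python3 -m crank '{"xyz":[[0.4,0.2,0],[0.4,0.25,0],[0.35,0.3,0],[0.3,0.3,0]],"roll":[0,0,0,0]}'
python3 -m crank '{"xyz":[[0.3,0.35,0],[0.3,0.4,0],[0.3,0.4,0],[0.25,0.4,0]],"roll":[0,0,0,0]}'
```

```text
time: 13.85
tool_pos: [0.5967, -0.0579, 0.1279]
tool_rot: [-1.571, 0.0, -2.839]
contact_force: [0.7, -0.1, 1.0]
opening: 0.0008
time: 14.25
tool_pos: [0.5856, -0.0613, 0.1123]
tool_rot: [-1.571, -0.0, -2.839]
contact_force: [0.4, -0.3, 0.3]
opening: 0.0004
```

```bash
python3 -m crank '{"xyz":[[0.15,0.4,0],[0.15,0.45,0],[0.1,0.5,0],[0.1,0.4,0],[0.05,0.4,0],[0.05,0.4,0]],"roll":[0,0,0,0,0,0]}'
python3 - <<'E'
from h import *
import cv2
o=robot.observe();print(o["contact_force"])
C=np.array([.5568,-.0708]);y=.30;ex=np.array([np.cos(y),np.sin(y)]);ey=np.array([-np.sin(y),np.cos(y)])
d=o["tool_pos"][:2]-C;print(d@ex,d@ey,o["tool_pos"][2])
a=robot.read_camera("scene")[:,:,::-1][150:300,270:430];cv2.imwrite("pics/s9.png",cv2.resize(a,None,fx=4,fy=4,interpolation=cv2.INTER_CUBIC))
E
```

```text
time: 14.85
tool_pos: [0.5801, -0.063, 0.0868]
tool_rot: [-1.571, -0.0, -2.839]
contact_force: [-0.1, -0.3, 1.0]
opening: 0.0004
[-0.14728688 -0.28002649  0.98687731]
0.02455870940533985 0.0005651351085536791 0.08684393508188978
```

View pics/s9.png

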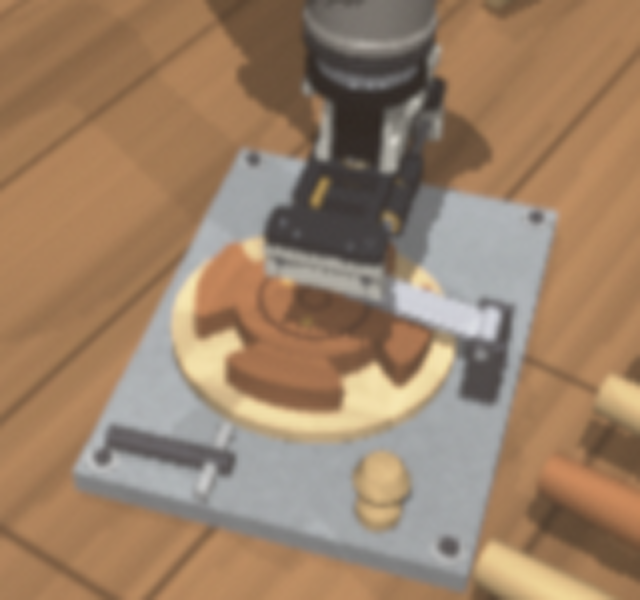

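The leaf is following, nearly flat (fingers at 330,275 on its end). I'll go down slowly to the stop at about z 0.069.

```bash
python3 -m crank '{"xyz":[[0,0.4,0],[0,0.4,0],[0,0.3,0],[0,0.2,0],[0,0.1,0],[0,0.1,0]],"roll":[0,0,0,0,0,0]}'
python3 -m crank '{"xyz":[[0,0.1,0],[0,0.06,0]],"roll":[0,0]}'
```

```text
time: 15.5
tool_pos: [0.5802, -0.063, 0.0722]
tool_rot: [-1.571, 0.0, -2.839]
contact_force: [-1.0, 0.2, 0.9]
opening: -0.0001
time: 15.7
tool_pos: [0.5802, -0.063, 0.0706]
tool_rot: [-1.571, 0.0, -2.839]
contact_force: [0.1, -0.9, 0.8]
opening: 0.0004
```

```bash
python3 -m crank '{"xyz":[[0,0.07,0]],"roll":[0]}'
python3 -m crank '{"xyz":[[0,0.05,0]],"roll":[0]}'
python3 -m crank '{"xyz":[[0,0.05,0]],"roll":[0]}'
python3 -m crank '{"xyz":[[0,0.05,0]],"roll":[0]}'
```

```text
time: 15.8
tool_pos: [0.5802, -0.063, 0.0699]
tool_rot: [-1.571, 0.0, -2.839]
contact_force: [0.0, -0.1, 0.7]
opening: 0.0002
time: 15.9
tool_pos: [0.5801, -0.063, 0.0694]
tool_rot: [-1.571, 0.0, -2.839]
contact_force: [-0.1, -0.7, -0.1]
opening: -0.0
time: 16.0
tool_pos: [0.5802, -0.063, 0.069]
tool_rot: [-1.571, 0.0, -2.839]
contact_force: [-1.6, 0.3, 3.1]
opening: 0.0005
time: 16.1
tool_pos: [0.5802, -0.0631, 0.0688]
tool_rot: [-1.571, 0.0, -2.839]
contact_force: [-1.9, 0.8, 6.5]
opening: 0.0005
```

The stop is felt at z = 0.069 with 6.5 N. I'll hold briefly, then withdraw.

```bash
python3 -m crank '{"xyz":[[0,0,0],[0,0,0],[0,0,0]],"roll":[0,0,0]}'
python3 -m crank '{"xyz":[[0,-0.3,0],[0,-1,0],[0,-3,0],[0,-4,0],[0,-4,0],[0,-4,0],[4,0,0],[4,0,0],[4,0,0],[0,0,0],[0,0,0]],"roll":[0,0,0,0,0,0,0,0,0,0,0]}'
python3 - <<'E'
from h import *
import cv2
o=robot.observe();print(o["tool_pos"],o["contact_force"])
c=robot.calibration("wrist");np.savez("w10.npz",K=c["intrinsics"],P=c["pose"])
w=robot.read_camera("wrist")[:,:,::-1];cv2.imwrite("pics/w10.png",w)
a=robot.read_camera("scene")[:,:,::-1][150:300,270:430];cv2.imwrite("pics/s10.png",cv2.resize(a,None,fx=4,fy=4,interpolation=cv2.INTER_CUBIC))
E
```

```text
time: 16.4
tool_pos: [0.5802, -0.063, 0.0688]
tool_rot: [-1.571, 0.0, -2.839]
contact_force: [-2.0, -0.7, 5.7]
opening: 0.0002
time: 17.5
tool_pos: [0.4657, -0.0991, 0.2324]
tool_rot: [-1.57, 0.002, -2.84]
contact_force: [-0.9, 0.2, -0.5]
opening: 0.0007
[ 0.46573426 -0.09913007  0.23244883] [-0.93057826  0.22912494 -0.4868703 ]
```

View pics/w10.png

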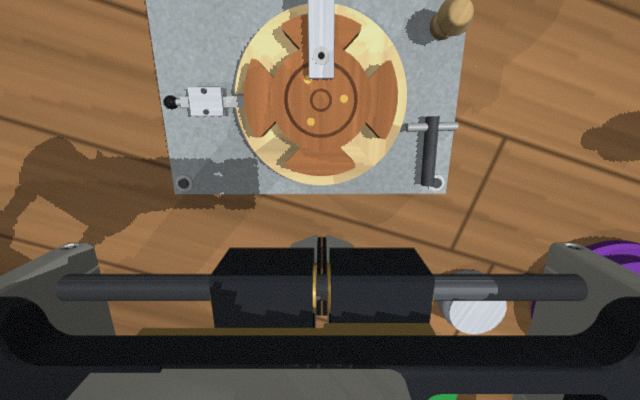

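View pics/s10.png

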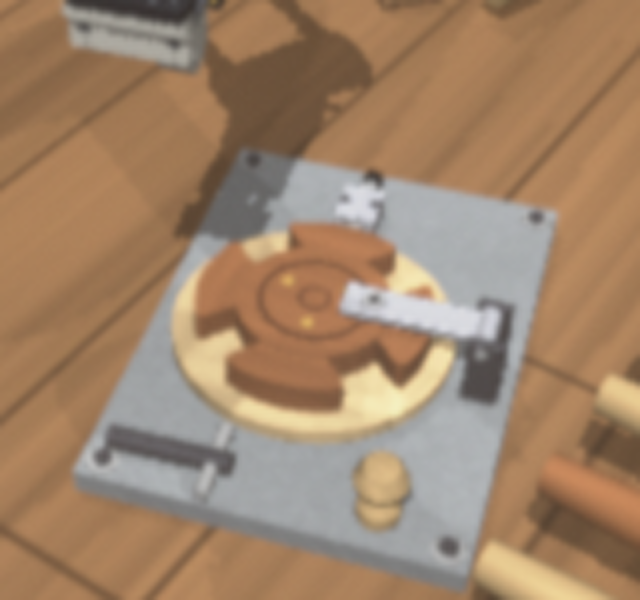

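The leaf is flat (wrist, end at 322,77), the tongue is in the notch (238,101), and the petals line up with the jig. The bystanders look unmoved.

```bash
python3 -c "
from cell import robot
print(robot.observe()['time'],robot.observe()['contact_force']);print(robot.hand_in())"
```

```text
17.6 [ 0.64092769  0.88362442 -0.45165567]
the job is handed in; nothing more can be done
None
```

The dish is latched, the drill-guide leaf is down flat on it, and I handed the job in at 17.6 s. `hand_in()` gave no verdict.

- **Turning:** I turned the dish clockwise about 60° with the shut gripper in the cut-out. It took about 5 N until the tongue sprang home in the notch.
- **Pressing:** I pressed it up against the tongue. Two readings at the hold gave 13.7 N and about 15.3 N in all three axes together (14.9 N sideways), with roughly ±0.7 N noise. Both were under the 18 N limit, and I did not see a peak between readings.
- **Leaf:** I swung the leaf down to a firm stop at 0.0688 m, against 0.069 m expected, with 6–7 N at the end. Early in the swing I pushed too steeply along the leaf, reaching about 9.5 N, then corrected the path.
- **Last checks:** The final wrist and scene pictures showed the tongue in the notch, the leaf flat and the petals lined up with the jig. The chuck key and knob looked unmoved. The gripper was clear, and the force reading was within noise.
- **Disagreements:** The camera views disagreed by about 2–3 mm on the dish centre and jig position. The first estimates of the leaf's angle, 1.05 and 1.08 rad, were a little above the roughly 1.0–1.02 I worked from. None of this affected the result.

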